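# Set and clamp a walking-frame leg at its length mark

## Task

Push the spring-loaded sliding leg of the walking frame in, with its orange cam lever still open, until the mouth edge of its black collar lies on the red band on the steel tube. Keep holding the leg there and only then squeeze the lever fully closed against the leg; the clamp nut is not tightened yet, so finish still holding, leg on the band and lever squeezed shut, without letting go. Leave the saucepan, bottle, spare foot and screwdriver alone.

Things in the scene. Friction and masses are not known exactly. Their poses are not given: they have to be found in the camera images.
- leg: Sliding leg, level, axis 90 mm above the table: black collar (36 mm diameter, 42 long), aluminium sleeve (26 mm), rubber foot. Origin: centre of the collar's mouth edge, on the axis. y: mouth to foot; z up; x to the lever's side. Slides along y only. Starts fully out; pushing along -y shortens it, up to 125 mm. A spring pushes it back out with 5 to 8 N (friction 1 N): it slides out when not held.
- jig: Fixed wooden jig that holds the leg's inner steel tube (20 mm diameter), same axes as the leg. Origin: on the table, under the tube, 20 mm to the -y side of the collar's starting mouth. Base board 110 x 560 x 18 mm; clamp block 118 mm high at y = -200 to -270 mm; a 20 mm wide rest under the sleeve at y = 100 mm, up to 76 mm high.
- finger_seat (a point): Centre of the black finger seat on the leg's side away from the lever, at (-17, 68, 0) mm in the leg's frame, same axes: a flat upright face 24 mm high between two fins 6 mm thick, 28 mm high, standing 16 mm out, at y = 43 and 93 mm in the leg's frame (44 mm clear). A finger between the fins, within 10 mm of the face, pushes the leg along by a fin.
- length_mark (a point): Centre of the red band (10 mm wide, 22 mm diameter) on the fixed steel tube, on the tube's axis; same axes as the leg. It lies 40 to 110 mm from the collar's starting mouth, on its -y side. The thin black rings on the tube mean nothing.
- cam_lever (a joint): Orange lever carried by the leg, 66 x 22 x 6 mm, on an upright pin at (18, 25, 0) mm in the leg's frame. 0 rad = closed, flat along the sleeve, outer face at x = 21 mm (38 mm across from the seat face); 0.45 = fully open, as at the start, tip out to +x. A spring opens it when not squeezed; closing it 35 to 50 mm from the pin takes 4 to 10 N.
- lever_tip (a point): Outer face of the lever's free end, 62 mm from its pin; when open it is 66 mm across from the seat face. One hand does both jobs: fingers down across the leg, one in the seat, the other outside the lever. The seat does not give sideways, so the hand must move towards the seat (-x) as the fingers close: the hand's middle ends 2 mm to +x of the leg's axis.
- saucepan: steel pot, 150 mm diameter, 85 mm high, two side handles; leave alone. Origin: centre of underside.
- bottle: amber bottle with paper label, 60 mm diameter, 150 mm high; leave alone. Origin: centre of underside.
- spare_foot: black rubber foot, 42 mm diameter, 38 mm high; leave alone. Origin: centre of underside.
- screwdriver: blue-handled screwdriver lying on the surface; leave alone. Origin: underside, handle to -x.

How it is judged:
By the outcome, as a careful person would: the job done as asked, in the order asked, and still so for the second after the job is handed in, while the arm keeps its last pose, push and grip.
It also fails if it takes over 40 s, if anything falls off the work surface, if the arm or the gripper's body presses on something with over 40 N, if the wrist force passes 120 N, or if a joint passes its speed limit or range.

## Robot

A 7-joint arm with a two-finger parallel gripper is mounted at the origin on the work surface. World frame = base frame: x ahead of the robot, y to its left, z up, the work surface at z = 0. Lengths are in m, angles in degrees, forces in N, time in s.
With the tool pointing down it reaches from about 0.425 to 0.875 m from the base axis. Payload 8.4 kg.
Tool frame: the origin (TCP) lies midway between the tips of the shut fingers; the grasp point (between the pads) lies 19 mm behind it; y points along the fingers, z is the direction in which the jaws open and shut, and the axes are right-handed (so a half turn about y gives the same grasp; the last joint's range is limited). The gripper opens to 85 mm and grips with 20 to 120 N. Pads are 22 mm wide; open, the fingers measure 114 mm over their backs; the gripper's body (76 mm by 85 mm) begins 54 mm behind the grasp point. The pads swing forward as they close: fully open they stand 13 mm farther back than shut.
Start: joints at [60.55, 19.091, 2.286, 83.961, -0.768, 76.965, -3.352], TCP at [0.262, -0.595, 0.193] pointing down, gripper open.
Joint ranges: [-147.57, 147.57], [-21.85, 119.76], [-74.77, 79.35], [14.55, 137.4], [-85.83, 265.84], [4.83, 119.75], [-152.11, 152.11]. Speed limits (degrees/s): [127.2, 127.2, 159.86, 159.86, 180, 180, 180].

## Interface

Orientations are given as [roll, pitch, yaw] about the fixed x, y, z axes, in that order (R = Rz(yaw) Ry(pitch) Rx(roll)).
In Python, from bench import readout, camera, camera_model, hand_in gives the robot as it stands. The module is installed in compiled form; this text tells all that it offers.
- The arm moves only by the tool step_arm, never from a script. Its arguments are lists of equal length, an entry for each row: "slide": the shift along the tool's x, y, z in m, a list of three; "spin": the turn about the tool's y in rad. In form: {"slide": [[x, y, z], ...], "spin": [spin, ...]}. A call has 1 to 20 rows; each row shifts and turns the commanded pose from where the row before left it, along the tool's axes as they then stand; what a row does not reach is not made up. A row lasts 1/10 s, in which the tool goes at most 50 mm and 8.59 degrees, less where a joint would pass 70% of its speed; a pose out of reach is approached as far as the arm can. A call with a gripper value outside its range is refused whole. "gripper" is the finger opening in m, from 0 to 0.0854, set as the call begins (left out, the last holds). The fingers move at their own pace and stop on an object; the grip force is fixed at half the most. Time passes only in rows, so rows that do not move let the fingers close. It gives the time, the measured TCP pose, the force and the opening at its end, in the units of the state.
- readout.read_state(): the state, without advancing time (a new reading comes with each control period).
- camera(name): name is "side" or "top" or "wrist"; returns (picture, depth): 420x560x3 uint8, blue, green, red; 420x560 float32, m along the optical axis (not along the pixel's ray), 0 where there is no reading.
- camera_model(name): a dict with "mtx" (3x3 intrinsics, pixels), "T" (4x4, takes a point from camera to world coordinates). Camera axes: x right, y down, z forward; pixel columns grow to the right and rows downward; lengths in m; the calibration is good to about 2 mm. A picture is of the moment at which its call begins: read the wrist's pose just before it. camera_model takes no time and is no camera call; for the wrist camera it gives the pose at the moment of the call.
- hand_in(): hands the job in, once; it reports no verdict.
The state is a dict: "clock": time; "joint_positions": joint angles; "qd": joint speeds; "joint_torque": joint torques, N m; "tool_pos": TCP position; "orientation": TCP orientation; "force": force on the tool from outside, world axes, zero at the start; "torque": the same for the moment, N m; "grip_width": opening from 0.0 (shut) to 1.0 (fully open).
Only numpy, scipy, OpenCV 4.12 (cv2) and the standard library are available. Lean on these libraries where they do the work, as an engineer would, in place of code of your own. Each camera call takes 0.05 s, during which the arm holds its last target.

## Working session

There is one attempt and no reset: what is moved stays moved. The work goes in short steps, Python scripts to look and compute and a tool call to move; the robot and the scene stay as the last step left them, time stands still between calls to the robot, and variables do not carry over. Pictures are saved under pics/ and viewed, and the job is handed in when it is done.

Besides the shell and the picture viewer there is one more tool, called after ">>>" in YAML: its name, and indented under it one key for each argument. step_arm: Moves the arm, as the interface text tells. Its arguments: {"type":"object","properties":{"slide":{"type":"array","items":{"type":"array","items":{"type":"number"}}},"spin":{"type":"array","items":{"type":"number"}},"gripper":{"type":"number"}},"required":["slide","spin"]}

```bash
mkdir -p pics
python3 - <<'E'
from bench import readout, camera, camera_model
import cv2, numpy as np
s=readout.read_state(); print({k:np.round(v,3).tolist() for k,v in s.items()})
for n in ("side","top","wrist"):
    m=camera_model(n); p,d=camera(n)
    cv2.imwrite(f"pics/{n}0.png",p); np.savez(f"{n}0.npz",p=p,d=d,mtx=m["mtx"],T=m["T"])
    print(n,np.round(m["mtx"],1).tolist(),np.round(m["T"],3).tolist())
E
```

```text
{'clock': 0.0, 'joint_positions': [60.55, 19.131, 2.285, 84.014, -0.768, 76.965, -3.354], 'qd': [-0.056, 0.078, 0.091, -0.054, 0.019, -0.143, -0.197], 'joint_torque': [-0.0, -65.854, 1.365, -40.555, 0.016, 0.012, -0.0], 'tool_pos': [0.262, -0.594, 0.192], 'orientation': [-90.095, -0.006, -156.237], 'force': [0.03, -0.692, 0.182], 'torque': [0.018, 0.019, -0.023], 'grip_width': 0.996}
side [[415.3, 0.0, 278.0], [0.0, 415.3, 215.1], [0.0, 0.0, 1.0]] [[0.758, -0.496, 0.424, 0.264], [-0.653, -0.577, 0.491, -0.333], [0.001, -0.649, -0.761, 0.652], [0.0, 0.0, 0.0, 1.0]]
top [[411.9, 0.0, 276.0], [0.0, 411.9, 213.9], [0.0, 0.0, 1.0]] [[0.012, -0.999, 0.041, 0.559], [-1.0, -0.011, 0.03, 0.024], [-0.029, -0.041, -0.999, 0.943], [0.0, 0.0, 0.0, 1.0]]
wrist [[378.7, 0.0, 268.8], [0.0, 378.7, 211.3], [0.0, 0.0, 1.0]] [[0.404, -0.869, -0.287, 0.337], [-0.915, -0.384, -0.125, -0.561], [-0.002, 0.313, -0.95, 0.374], [0.0, 0.0, 0.0, 1.0]]
```

View pics/side0.png

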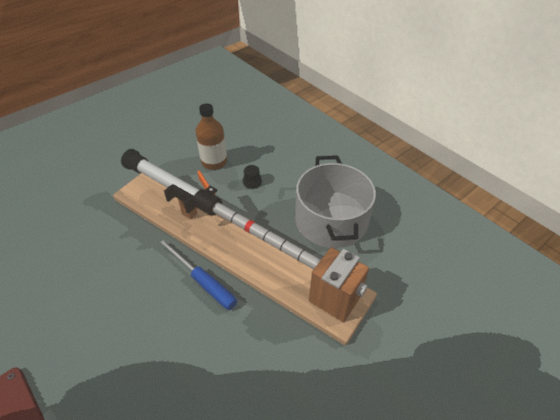

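View pics/top0.png

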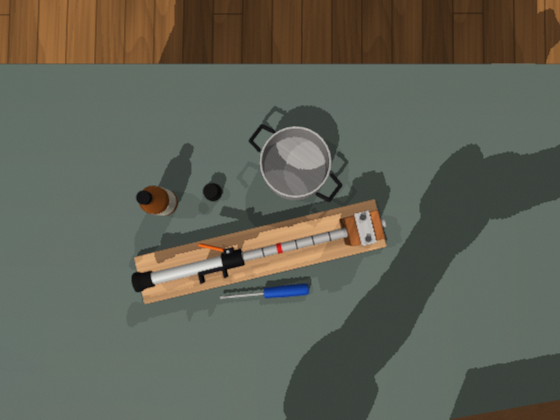

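View pics/wrist0.png

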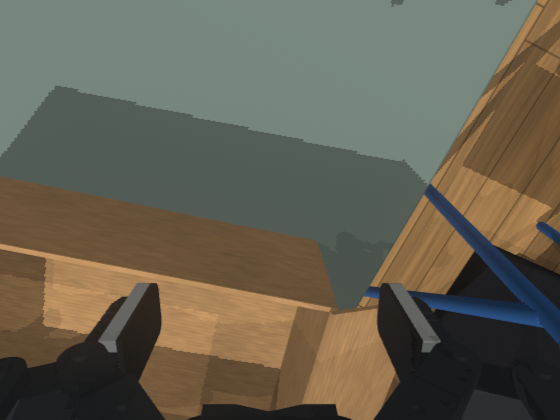

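The side view shows the leg with its foot at (132,160), collar at (207,200), red band at (249,225) and clamp at (340,285). The top view shows the same parts: foot (142,282), collar (232,258), band (279,248), and the lever on the far (+x) side near (212,247). I'll enlarge both views and measure.

Run:
```python
import cv2, numpy as np
t=np.load("top0.npz");s=np.load("side0.npz")
c=t['p'][195:315,120:320]; cv2.imwrite("pics/topz.png",cv2.resize(c,None,fx=4,fy=4,interpolation=cv2.INTER_CUBIC))
c=s['p'][130:280,100:300]; cv2.imwrite("pics/sidez.png",cv2.resize(c,None,fx=4,fy=4,interpolation=cv2.INTER_CUBIC))
for n,v in(("top",t),("side",s)):
    hsv=cv2.cvtColor(v['p'],cv2.COLOR_BGR2HSV)
    for nm,lo,hi in(("red",(0,170,120),(4,255,255)),("red2",(174,150,100),(180,255,255)),("orange",(5,200,120),(14,255,255))):
        m=cv2.inRange(hsv,lo,hi); k,_,st,ce=cv2.connectedComponentsWithStats(m)
        print(n,nm,[(st[i].tolist(),ce[i].round(1).tolist()) for i in range(1,k) if st[i,4]>5][:8])
    # depth at some
print(t['p'][248,279],t['p'][246,205], s['p'][225,249], s['p'][180,204])
```

```text
top red [([276, 243, 6, 10, 38], [278.8, 247.8])]
top red2 []
top orange [([141, 205, 12, 8, 44], [146.4, 208.4]), ([198, 244, 25, 7, 67], [210.3, 246.9])]
side red [([245, 221, 8, 8, 32], [248.2, 224.4])]
side red2 []
side orange []
[ 27  33 217] [ 31 108 233] [ 68  73 211] [ 67 113 213]
```

View pics/topz.png

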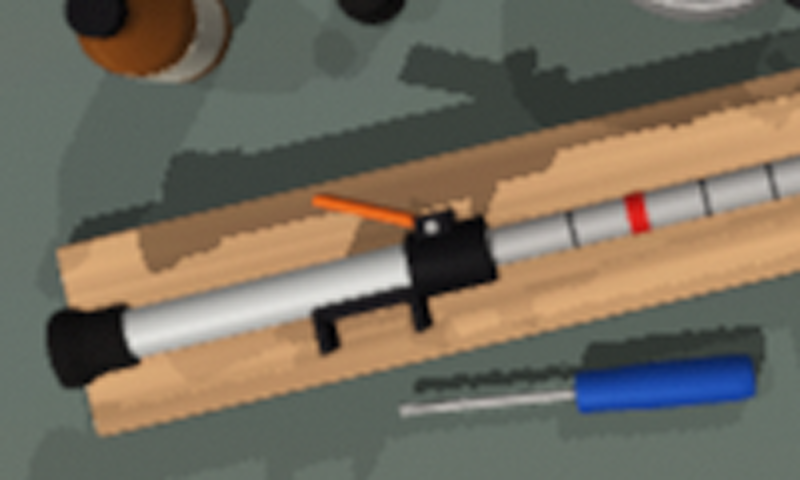

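View pics/sidez.png

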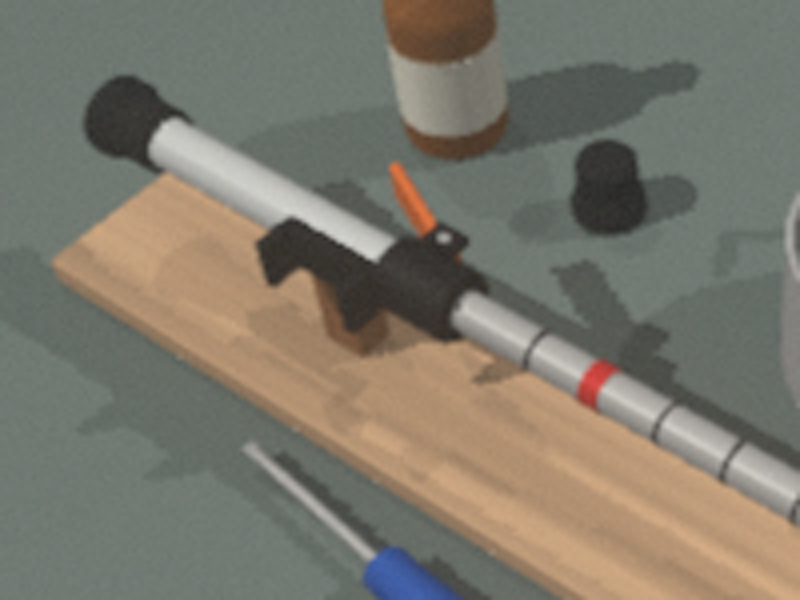

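```bash
cat > h.py <<'E'
import numpy as np, cv2
def ray(m,uv):
    d=np.array([(uv[0]-m['mtx'][0,2])/m['mtx'][0,0],(uv[1]-m['mtx'][1,2])/m['mtx'][1,1],1.0])
    return m['T'][:3,3], m['T'][:3,:3]@d
def onz(m,uv,z):
    o,d=ray(m,uv); return o+d*(z-o[2])/d[2]
def tri(m1,a,m2,b):
    o1,d1=ray(m1,a);o2,d2=ray(m2,b)
    A=np.array([d1,-d2]).T; x=np.linalg.lstsq(A,o2-o1,rcond=None)[0]
    p,q=o1+d1*x[0],o2+d2*x[1]; return (p+q)/2,np.linalg.norm(p-q)
def proj(m,P):
    c=m['T'][:3,:3].T@(np.asarray(P)-m['T'][:3,3]); return (m['mtx']@c)[:2]/c[2]
E
python3 - <<'E'
from h import *
t=dict(np.load("top0.npz"));s=dict(np.load("side0.npz"))
tz=lambda u,v:(119.5+(u+.5)/4,194.5+(v+.5)/4)
sz=lambda u,v:(99.5+(u+.5)/4,129.5+(v+.5)/4)
print("band",tri(t,(278.8,247.8),s,(248.2,224.4)))
print("mouth",tri(t,tz(492,250),s,sz(468,308)))
print("footin",tri(t,tz(128,336),s,sz(165,140)))
print("levertip",tri(t,tz(315,200),s,sz(396,170)))
pts={"band":(278.8,247.8),"mouth":tz(493,248),"foot_in":tz(128,337),"fin1":tz(424,322),"fin2":tz(327,348),"levertip":tz(315,202)}
for k,v in pts.items(): print(k,onz(t,v,.09).round(4))
for k,v in {"band":(248.2,224.4),"mouth":sz(468,308),"foot_in":sz(165,140)}.items(): print('side',k,onz(s,v,.09).round(4))
# sleeve/tube edges in top: bright low-sat pixel rows per column
hsv=cv2.cvtColor(t['p'],cv2.COLOR_BGR2HSV)
pp=[]
for u in list(range(155,218,3))+list(range(248,340,3)):
    r=np.arange(215,300); sel=r[(hsv[215:300,u,1]<50)&(hsv[215:300,u,2]>110)]
    if 4<len(sel)<20:
        pp.append((u,sel.mean(),len(sel)))
pp=np.array(pp);print(pp.tolist())
W=np.array([onz(t,p[:2],.09) for p in pp]);
c=np.polyfit(W[:,1],W[:,0],1);res=W[:,0]-np.polyval(c,W[:,1]);g=abs(res)<.003
c=np.polyfit(W[g,1],W[g,0],1);print("x=",c,"res",abs(res[g]).max(),"ang",np.degrees(np.arctan(c[0])))
E
```

```text
band (array([0.5229951 , 0.0436827 , 0.09435436]), np.float64(0.0028512300723762757))
mouth (array([0.50466509, 0.11676433, 0.0917892 ]), np.float64(0.00209661190264717))
footin (array([0.4567071 , 0.30630534, 0.09059132]), np.float64(0.0003193115273386128))
levertip (array([0.52879854, 0.20876001, 0.09583583]), np.float64(0.000702871631765823))
band [0.5239 0.0429 0.09  ]
mouth [0.5047 0.1171 0.09  ]
foot_in [0.456  0.3066 0.09  ]
fin1 [0.4661 0.1523 0.09  ]
fin2 [0.4519 0.2025 0.09  ]
levertip [0.5273 0.2102 0.09  ]
side band [0.5239 0.0475 0.09  ]
side mouth [0.5062 0.1175 0.09  ]
side foot_in [0.457  0.3069 0.09  ]
[[155.0, 277.5, 12.0], [158.0, 271.7692307692308, 13.0], [161.0, 271.64285714285717, 14.0], [164.0, 270.84615384615387, 13.0], [167.0, 265.6, 15.0], [248.0, 267.15384615384613, 13.0], [251.0, 267.15384615384613, 13.0], [254.0, 266.15384615384613, 13.0], [257.0, 265.38461538461536, 13.0], [260.0, 264.7692307692308, 13.0], [263.0, 263.57142857142856, 7.0], [266.0, 251.0, 9.0], [269.0, 250.0, 9.0], [272.0, 250.0, 9.0], [275.0, 249.5, 8.0], [284.0, 247.0, 9.0], [287.0, 246.0, 9.0], [290.0, 245.0, 9.0], [293.0, 245.0, 9.0], [296.0, 245.2, 5.0], [299.0, 243.5, 8.0], [302.0, 242.0, 9.0], [305.0, 242.0, 9.0], [308.0, 261.0, 14.0], [311.0, 266.61538461538464, 13.0], [320.0, 266.5, 18.0], [323.0, 266.0, 18.0], [326.0, 267.2631578947368, 19.0], [329.0, 269.90909090909093, 11.0], [332.0, 261.6875, 16.0], [335.0, 262.94117647058823, 17.0], [338.0, 264.5, 18.0]]Traceback (most recent call last):
  File "<stdin>", line 22, in <module>
    raise TypeError("expected non-empty vector for x")
TypeError: expected non-empty vector for x
```

>>> step_arm:
  slide:
    - [-0.045, 0, -0.007]
    - [-0.045, 0, -0.007]
    - [-0.045, 0, -0.007]
    - [-0.045, 0, -0.007]
    - [-0.045, 0, -0.007]
    - [-0.045, 0, -0.007]
    - [-0.045, 0, -0.007]
    - [-0.045, 0, -0.007]
    - [-0.045, 0, -0.007]
    - [-0.045, 0, -0.007]
    - [-0.045, 0, -0.007]
    - [-0.045, 0, -0.007]
    - [-0.045, 0, -0.007]
    - [-0.045, 0, -0.007]
    - [-0.045, 0, -0.007]
    - [-0.045, 0, -0.007]
    - [-0.045, 0, -0.007]
    - [-0.045, 0, -0.007]
    - [-0.03, 0, -0.005]
    - [-0.01, 0, 0]
  spin: [-0.0703, -0.0703, -0.0703, -0.0703, -0.0703, -0.0703, -0.0703, -0.0703, -0.0703, -0.0703, -0.0703, -0.0703, -0.0703, -0.0703, -0.0703, -0.0703, -0.0703, -0.0703, -0.0703, -0.0703]
  gripper: 0.0854

```text
clock: 2.15
tool_pos: [0.5515, 0.1535, 0.1928]
orientation: [-90.0, 0.1, -75.2]
force: [0.0, 0.5, 0.3]
grip_width: 1.001
```

>>> step_arm:
  slide:
    - [0, 0, 0]
    - [0, 0, 0]
    - [0, 0, 0]
  spin: [0, 0, 0]

```text
clock: 2.45
tool_pos: [0.5536, 0.1471, 0.1925]
orientation: [-90.0, -0.0, -75.9]
force: [0.2, -0.1, -0.4]
grip_width: 1.001
```

```bash
cat > snap.py <<'E'
import sys
from bench import readout, camera, camera_model
import cv2, numpy as np
tag=sys.argv[1]
s=readout.read_state(); print({k:np.round(v,3).tolist() for k,v in s.items() if k in("clock","tool_pos","orientation","force","grip_width","joint_positions")})
for n in sys.argv[2:]:
    m=camera_model(n); p,d=camera(n)
    cv2.imwrite(f"pics/{n}{tag}.png",p); np.savez(f"{n}{tag}.npz",p=p,d=d,mtx=m["mtx"],T=m["T"])
E
python3 snap.py 1 wrist
```

```text
{'clock': 2.45, 'joint_positions': [10.641, 13.262, -34.926, 93.481, 7.812, 75.74, -11.396], 'tool_pos': [0.554, 0.147, 0.193], 'orientation': [-90.025, -0.027, -75.895], 'force': [0.234, -0.142, -0.441], 'grip_width': 1.001}
```

View pics/wrist1.png

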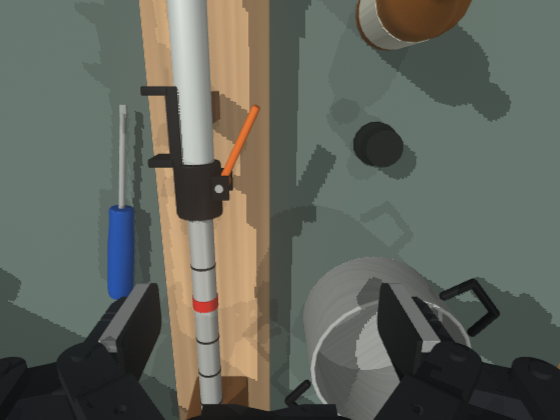

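The wrist view shows the whole scene clearly: collar mouth at about (202,217), red band (205,305), fins at about (155,92) and (160,160), lever tip (257,108), pin (220,187). I'll measure from it.

Run:
```python
from h import *
w=dict(np.load("wrist1.npz"));t=dict(np.load("top0.npz"));s=dict(np.load("side0.npz"))
hsv=cv2.cvtColor(w['p'],cv2.COLOR_BGR2HSV)
m=cv2.inRange(hsv,(0,180,120),(4,255,255)); k,_,st,ce=cv2.connectedComponentsWithStats(m)
print([(st[i].tolist(),ce[i].round(1).tolist()) for i in range(1,k) if st[i,4]>15])
b=max(range(1,k),key=lambda i:st[i,4]); bc=ce[b]
# sleeve/tube edges
def mid(v,lo,hi):
    r=np.arange(lo,hi); sel=r[(hsv[v,lo:hi,1]<45)&(hsv[v,lo:hi,2]>95)]
    return (sel.mean(),len(sel)) if len(sel) else (0,0)
P=[]
for v in list(range(5,150,12))+[230,245,258,280,325]:
    c,n=mid(v,160,235); P.append((c,v)); print(v,round(c,1),n,end='; ')
print()
P=np.array(P); W=np.array([onz(w,p,.09) for p in P])
c=np.polyfit(W[:,1],W[:,0],1); r=W[:,0]-np.polyval(c,W[:,1]); print(c,np.degrees(np.arctan(c[0])),(r*1e3).round(1))
a=-np.arctan(c[0]); ly=np.array([-np.sin(a),np.cos(a),0]); lx=np.array([np.cos(a),np.sin(a),0])
print("yaw",np.degrees(a))
for name,uv in(("bandw",bc),("mouth",(202.5,217.5))):
    for z in(.09,.1):print(name,z,onz(w,uv,z).round(4))
print("band tri w/top",tri(w,bc,t,(278.8,247.8)),"w/side",tri(w,bc,s,(248.2,224.4)))
z=cv2.resize(w['p'][75:325,130:290],None,fx=2.4*1,fy=2.4,interpolation=cv2.INTER_CUBIC);cv2.imwrite("pics/w1z.png",z)
print(w['p'][205:225,200].sum(1).tolist())
print(w['d'][217:235:6,203],w['d'][300,205])
```

```text
[([193, 300, 22, 12, 192], [203.3, 305.9])]
5 186.0 39; 17 187.0 39; 29 188.0 39; 41 188.5 38; 53 189.5 38; 65 190.0 37; 77 191.0 37; 89 193.0 33; 101 194.0 33; 113 194.5 34; 125 195.5 32; 137 196.5 32; 149 197.0 31; 230 198.5 26; 245 198.3 26; 258 196.6 28; 280 195.3 30; 325 196.7 30; 
[-0.22110636  0.5290149 ] -12.467867622063038 [-2.1 -1.7 -1.3 -1.2 -0.8 -0.7 -0.3  0.9  1.3  1.4  1.9  2.4  2.5  1.7
  1.3 -0.5 -2.3 -2.5]
yaw 12.467867622063038
bandw 0.09 [0.5244 0.0387 0.09  ]
bandw 0.1 [0.5248 0.0453 0.1   ]
mouth 0.09 [0.5083 0.1178 0.09  ]
mouth 0.1 [0.5092 0.1216 0.1   ]
band tri w/top (array([0.52443669, 0.04277478, 0.096182  ]), np.float64(0.0004690662179746709)) w/side (array([0.523046  , 0.04329951, 0.09570855]), np.float64(0.0035258178247827895))
[139, 139, 139, 139, 139, 142, 142, 143, 142, 144, 145, 145, 145, 144, 143, 190, 372, 500, 500, 500]
[0.28134882 0.2929097  0.29317462] 0.31262946
```

View pics/w1z.png

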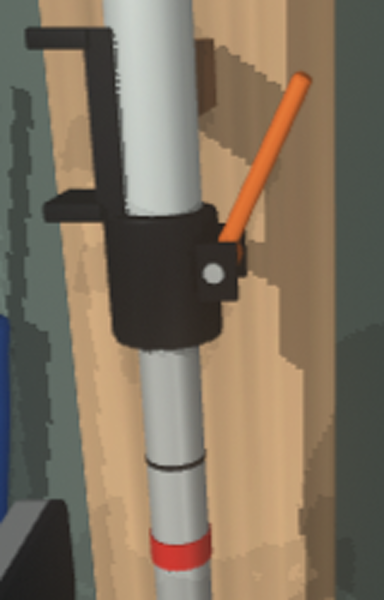

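Run:
```python
from h import *
w=dict(np.load("wrist1.npz"));t=dict(np.load("top0.npz"));s=dict(np.load("side0.npz"))
print("cam",w['T'][:3,3].round(4))
P=[(186,5),(191,77),(202.1,241.7),(205.8,304)]
W=np.array([onz(w,p,.09) for p in P]); c=np.polyfit(W[:,1],W[:,0],1); r=W[:,0]-np.polyval(c,W[:,1]); print(W.round(4).tolist(),(r*1e3).round(1))
a=-np.arctan(c[0]); print("yaw",np.degrees(a)); ly=np.array([-np.sin(a),np.cos(a),0]); lx=np.array([np.cos(a),np.sin(a),0])
hsv=cv2.cvtColor(w['p'],cv2.COLOR_BGR2HSV)
col=[(v,w['p'][v,206].tolist()) for v in range(297,316)]; print(col)
print([(v,int(w['p'][v,202].sum())) for v in range(214,226)])
def dep(u,v):
    o,d=ray(w,(u,v)); return o+d*w['d'][v,u]
for u,v in((202,215),(202,225),(206,306),(190,77),(187,20)): print((u,v),dep(u,v).round(4))
```

```text
cam [0.5354 0.2268 0.3745]
[[0.4687, 0.2634, 0.09], [0.4802, 0.2194, 0.09], [0.512, 0.0973, 0.09], [0.5262, 0.041, 0.09]] [-0.1  0.1  0.2 -0.2]
yaw 14.510525780657876
[(297, [165, 171, 171]), (298, [164, 172, 171]), (299, [165, 172, 171]), (300, [161, 168, 169]), (301, [132, 139, 164]), (302, [45, 54, 168]), (303, [50, 58, 193]), (304, [49, 57, 193]), (305, [49, 58, 194]), (306, [49, 57, 194]), (307, [48, 57, 194]), (308, [49, 57, 194]), (309, [50, 58, 195]), (310, [49, 57, 195]), (311, [49, 57, 195]), (312, [81, 88, 191]), (313, [163, 170, 169]), (314, [163, 170, 169]), (315, [161, 167, 167])]
[(214, 146), (215, 147), (216, 147), (217, 147), (218, 149), (219, 144), (220, 193), (221, 367), (222, 447), (223, 504), (224, 504), (225, 504)]
(202, 215) [0.5093 0.1267 0.1084]
(202, 225) [0.5101 0.1155 0.1   ]
(206, 306) [0.5271 0.0471 0.1021]
(190, 77) [0.4822 0.2196 0.1036]
(187, 20) [0.4741 0.2533 0.1039]
```

Run:
```python
from h import *
w=dict(np.load("wrist1.npz"));t=dict(np.load("top0.npz"))
a=np.radians(14.5); ly=np.array([-np.sin(a),np.cos(a),0]); lx=np.array([np.cos(a),np.sin(a),0])
M=onz(w,(202.3,220.3),.108); B=onz(w,(206,307),.101)
print("mouth",M.round(4),"band",B.round(4),"dist",(M-B)@ly, "lat",M@lx,B@lx)
for p in [[0.4687, 0.2634, 0.09], [0.4802, 0.2194, 0.09], [0.512, 0.0973, 0.09], [0.5262, 0.041, 0.09]]: print(np.dot(p,lx))
Bt=onz(t,(278.8,247.8),.1);Mt=onz(t,(120+493/4-.4,195+248/4-.4),.107);print("top dist",(Mt-Bt)@ly)
A=.519 
ax=np.mean([np.dot(p,lx) for p in [[0.4802, 0.2194, 0.09], [0.512, 0.0973, 0.09], [0.5262, 0.041, 0.09]]])
print("axis lat",ax,"mouth long",M@ly,"band long",B@ly)
z=lambda u,v:(129.5+(u+.5)/2.4,74.5+(v+.5)/2.4)
for n,uv,h in(("fin1out",z(46,212),.104),("fin1in y",z(100,192),.104),("fin2 near",z(30,48),.104),("tip",z(302,76),.101),("pin",(220,187),.1)):
    q=onz(w,uv,h); print(n,((q@lx-ax)*1e3).round(1),((q-M)@ly*1e3).round(1))
tcp=np.array([0.5536,0.147,.1925]); print("tcp leg",(tcp@lx-ax)*1e3,(tcp-M)@ly*1e3)
for n,uv,h in(("bottle",(410,10),.1),("pot",(390,370),.085)):
    q=onz(w,uv,h); print(n,((q@lx-ax)*1e3).round(1),((q-M)@ly*1e3).round(1))
```

```text
mouth [0.5103 0.1225 0.108 ] band [0.5272 0.0454 0.101 ] dist 0.07882997124832711 lat 0.5247041148917845 0.5218082873310571
0.519720892113159
0.5198378697991118
0.5200535662680883
0.5197048685331924
top dist 0.07490842198647119
axis lat 0.5198654348667975 mouth long -0.009178822127803072 band long -0.08800879337613018
fin1out -31.8 42.7
fin1in y -15.1 48.6
fin2 near -31.4 89.8
tip 45.7 81.5
pin 18.2 23.5
tcp leg 52.90695944252588 12.88615501884612
bottle 147.0 141.3
pot 166.8 -157.5
```

>>> step_arm:
  slide:
    - [-0.025, 0, -0.016]
    - [-0.02, 0, -0.013]
    - [-0.01, 0, -0.006]
    - [0, 0.02, 0]
    - [0, 0.02, 0]
    - [0, 0.01, 0]
    - [0, 0, 0]
    - [0, 0, 0]
  spin: [-0.007, 0, 0, 0, 0, 0, 0, 0]

```text
clock: 3.3
tool_pos: [0.5061, 0.193, 0.1433]
orientation: [-90.0, 0.0, -75.3]
force: [-0.5, 0.1, 0.6]
grip_width: 0.998
```

```bash
python3 snap.py 2 wrist side
python3 - <<'E'
import numpy as np
a=np.radians(14.5); ly=np.array([-np.sin(a),np.cos(a),0]); lx=np.array([np.cos(a),np.sin(a),0])
from bench import readout
p=np.array(readout.read_state()['tool_pos']); print((p@lx-.51987)*1e3,(p@ly+.00918)*1e3)
E
```

```text
{'clock': 3.3, 'joint_positions': [7.673, 11.706, -37.256, 101.332, 7.53, 69.447, -16.983], 'tool_pos': [0.506, 0.193, 0.143], 'orientation': [-89.983, 0.012, -75.324], 'force': [-0.525, 0.135, 0.612], 'grip_width': 0.998}
18.697301594245765 69.60794029943992
```

View pics/wrist2.png

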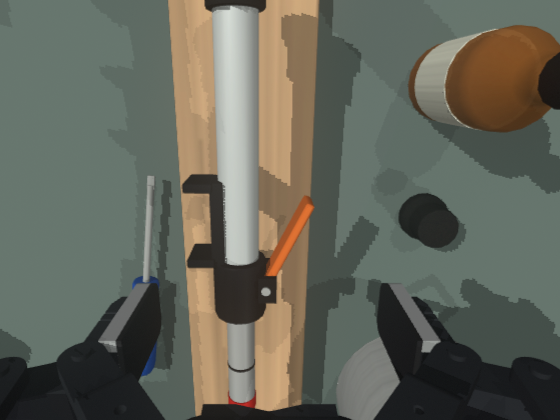

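View pics/side2.png

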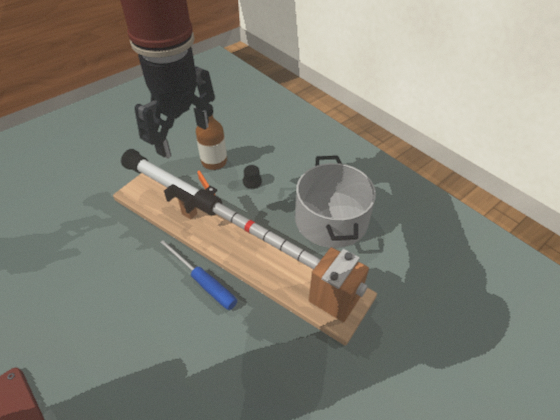

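The fins now appear at about (203,184) and (203,256), the collar mouth at (240,322) and the lever tip at (308,202). The finger pads are at x≈130 and 405, well outside the fins and lever. I'll cross-check the fin positions from this view.

Run:
```python
from h import *
w=dict(np.load("wrist2.npz"))
a=np.radians(14.5); ly=np.array([-np.sin(a),np.cos(a),0]); lx=np.array([np.cos(a),np.sin(a),0])
f=lambda uv,h:(((onz(w,uv,h)@lx-.51987)*1e3).round(1),((onz(w,uv,h)@ly+.00918)*1e3).round(1))
for c in(188,200):
    g=w['p'][160:280,c].sum(1).astype(int); d=np.abs(np.diff(g)); print(c,[(160+i,g[i],g[i+1]) for i in np.where(d>60)[0]])
for n,uv,h in(("mouth",(240,321),.108),("fin2 far",(200,175),.104),("fin1 far",(200,244),.104),("outer",(187,250),.104),("tip",(310,203),.095),("axis mid sleeve",(237.5,100),.09),("tube",(240.5,345),.09)): print(n,f(uv,h))
```

```text
188 [(np.int64(176), np.int64(427), np.int64(288)), (np.int64(177), np.int64(288), np.int64(175)), (np.int64(192), np.int64(162), np.int64(300)), (np.int64(193), np.int64(300), np.int64(444)), (np.int64(255), np.int64(446), np.int64(382)), (np.int64(256), np.int64(382), np.int64(296)), (np.int64(257), np.int64(296), np.int64(220)), (np.int64(258), np.int64(220), np.int64(139)), (np.int64(266), np.int64(137), np.int64(237)), (np.int64(267), np.int64(237), np.int64(402))]
200 [(np.int64(173), np.int64(392), np.int64(236)), (np.int64(174), np.int64(236), np.int64(133)), (np.int64(192), np.int64(148), np.int64(243)), (np.int64(193), np.int64(243), np.int64(421)), (np.int64(242), np.int64(474), np.int64(359)), (np.int64(243), np.int64(359), np.int64(118)), (np.int64(266), np.int64(126), np.int64(190)), (np.int64(267), np.int64(190), np.int64(379)), (np.int64(268), np.int64(379), np.int64(460))]
mouth (np.float64(1.1), np.float64(2.2))
fin2 far (np.float64(-21.1), np.float64(100.7))
fin1 far (np.float64(-23.4), np.float64(56.1))
outer (np.float64(-31.9), np.float64(51.9))
tip (np.float64(46.2), np.float64(80.8))
axis mid sleeve (np.float64(1.1), np.float64(143.3))
tube (np.float64(-0.5), np.float64(-30.8))
```

Run:
```python
from h import *
w=dict(np.load("wrist2.npz"))
a=np.radians(14.5); ly=np.array([-np.sin(a),np.cos(a),0]); lx=np.array([np.cos(a),np.sin(a),0])
f=lambda uv,h:(((onz(w,uv,h)@lx-.51987)*1e3).round(1),((onz(w,uv,h)@ly+.00918)*1e3).round(1))
print("cam",(w['T'][:3,3]@ly+.00918)*1e3)
for uv,h in(((200,267.5),.104),((200,193.5),.104),((190,193.5),.104),((200,243),.076),((200,174),.076)): print(uv,f(uv,h))
```

```text
cam 150.88838891634796
(200, 267.5) (np.float64(-24.3), np.float64(39.6))
(200, 193.5) (np.float64(-21.7), np.float64(89.3))
(190, 193.5) (np.float64(-27.8), np.float64(89.2))
(200, 243) (np.float64(-28.9), np.float64(44.9))
(200, 174) (np.float64(-26.2), np.float64(95.0))
```

>>> step_arm:
  slide:
    - [0.0015, 0.015, 0]
    - [0, 0.02, 0]
    - [0, 0.02, 0]
    - [0, 0.015, 0]
    - [0, 0.007, 0]
    - [0, 0, 0]
    - [0, 0, 0]
  spin: [0, 0, 0, 0, 0, 0, 0]

```text
clock: 4.1
tool_pos: [0.5063, 0.1921, 0.0663]
orientation: [-90.0, 0.0, -75.3]
force: [-0.2, 0.4, 0.2]
grip_width: 1.002
```

```bash
python3 snap.py 3 wrist side top
cat > leg.py <<'E'
import numpy as np
from bench import readout
a=np.radians(14.5); ly=np.array([-np.sin(a),np.cos(a),0]); lx=np.array([np.cos(a),np.sin(a),0])
s=readout.read_state(); p=np.array(s['tool_pos']); F=np.array(s['force']); print("leg xy mm",((p@lx-.51987)*1e3).round(1),((p@ly+.00918)*1e3).round(1),"z",p[2].round(4),"F leg",(F@lx).round(1),(F@ly).round(1),F[2].round(1),"grip mm",round(s['grip_width']*85.4,1),"t",s['clock'])
E
python3 leg.py
python3 -c "
import cv2
p=cv2.imread('pics/side3.png')[100:260,80:300];cv2.imwrite('pics/side3z.png',cv2.resize(p,None,fx=3.5,fy=3.5,interpolation=cv2.INTER_CUBIC))"
```

```text
{'clock': 4.1, 'joint_positions': [6.41, 16.222, -36.486, 106.203, 10.942, 61.037, -19.585], 'tool_pos': [0.506, 0.192, 0.066], 'orientation': [-89.961, 0.012, -75.273], 'force': [-0.164, 0.39, 0.199], 'grip_width': 1.002}
leg xy mm 18.6 68.3 z 0.0666 F leg 0.2 0.2 0.1 grip mm 85.5 t 4.25
```

View pics/wrist3.png

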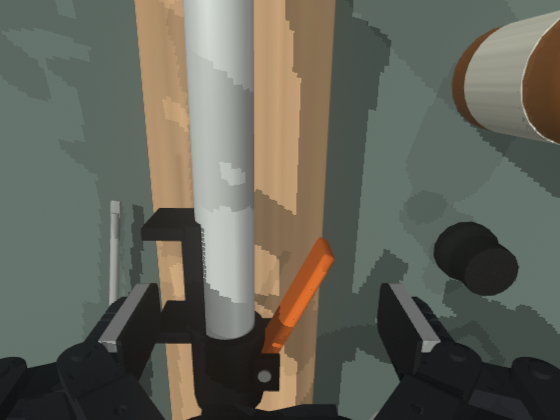

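View pics/side3z.png

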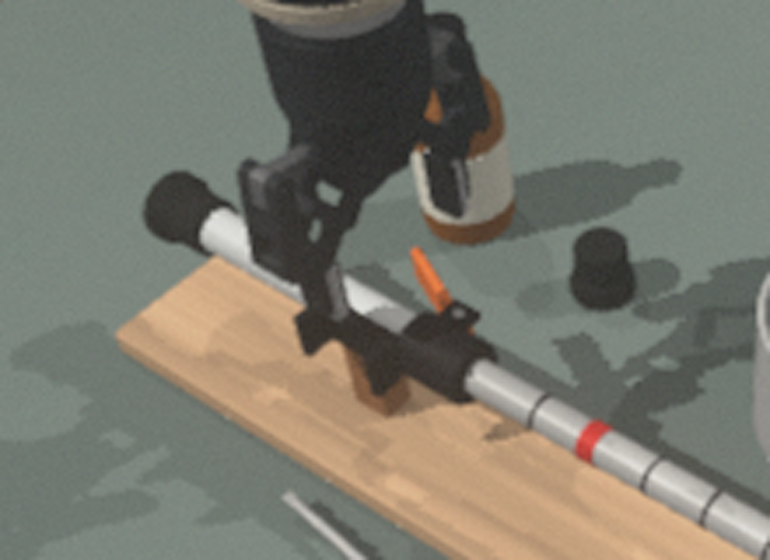

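```bash
python3 - <<'E'
from h import *
w=dict(np.load("wrist3.npz"))
a=np.radians(14.5); ly=np.array([-np.sin(a),np.cos(a),0]); lx=np.array([np.cos(a),np.sin(a),0])
for u,v in((382,289),(390,300),(410,320),(430,346),(385,330),(157,290),(150,300),(110,345),(150,330),(408,370),(165,215),(165,310)):
    o,d=ray(w,(u,v)); q=o+d*w['d'][v,u]; print((u,v),((q@lx-.51987)*1e3).round(1),((q@ly+.00918)*1e3).round(1),(q[2]*1e3).round(1))
E
python3 -c "
import cv2
p=cv2.imread('pics/wrist3.png')[200:420,60:460];cv2.imwrite('pics/w3z.png',cv2.resize(p,None,fx=2,fy=2,interpolation=cv2.INTER_CUBIC))"
```

```text
(382, 289) 62.5 77.9 122.3
(390, 300) 62.4 79.2 132.1
(410, 320) 64.3 80.5 146.0
(430, 346) 66.7 78.8 156.3
(385, 330) 62.4 65.9 130.7
(157, 290) -22.9 75.7 119.8
(150, 300) -22.7 76.9 128.9
(110, 345) -26.0 78.7 156.3
(150, 330) -22.7 66.5 132.2
(408, 370) 62.7 67.7 153.3
(165, 215) -26.4 95.3 88.2
(165, 310) -31.1 44.9 85.9
```

View pics/w3z.png

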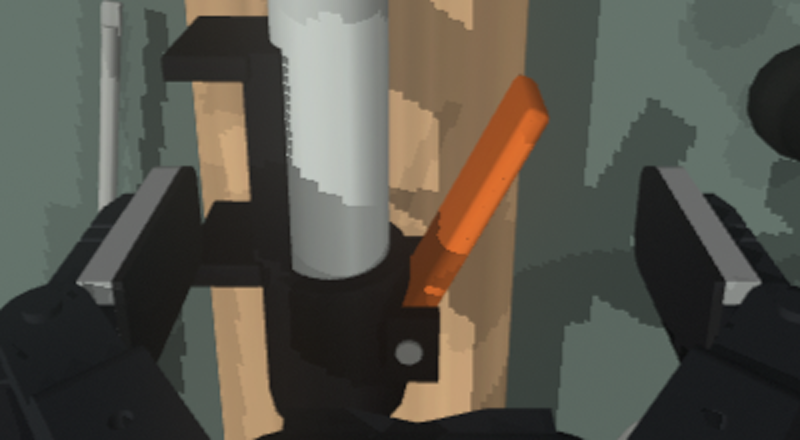

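Run:
```python
from h import *
a=np.radians(14.5); ly=np.array([-np.sin(a),np.cos(a),0]); lx=np.array([np.cos(a),np.sin(a),0])
def f(m,u,v):
    o,d=ray(m,(u,v)); q=o+d*m['d'][v,u]; return (u,v),((q@lx-.51987)*1e3).round(1),((q@ly+.00918)*1e3).round(1),(q[2]*1e3).round(1)
s=dict(np.load("side3.npz")); s0=dict(np.load("side0.npz"))
for z in((335,318),(335,300),(330,280),(320,300),(345,305),(455,200),(455,212),(445,190),(340,340),(300,330)):
    print(z,f(s,int(80+z[0]/3.5),int(100+z[1]/3.5)))
dd=np.abs(s['d']-s0['d'])>.01
vs,us=np.where(dd); sel=(us>150)&(us<225)&(vs>140)&(vs<205)
o=[f(s,u,v) for u,v in zip(us[sel],vs[sel])]
o=[q for q in o if -5<q[1]-18+45<20 or True]; o=sorted(o,key=lambda q:q[3]); print(*o[:25],sep="\n")
```

```text
(335, 318) ((175, 190), np.float64(-32.0), np.float64(60.6), np.float64(122.1))
(335, 300) ((175, 185), np.float64(-32.0), np.float64(56.8), np.float64(136.9))
(330, 280) ((174, 180), np.float64(-31.6), np.float64(56.4), np.float64(148.9))
(320, 300) ((171, 185), np.float64(-37.6), np.float64(60.2), np.float64(139.5))
(345, 305) ((178, 187), np.float64(-27.0), np.float64(56.8), np.float64(127.7))
(455, 200) ((210, 157), np.float64(60.3), np.float64(57.2), np.float64(133.8))
(455, 212) ((210, 160), np.float64(59.5), np.float64(57.7), np.float64(126.7))
(445, 190) ((207, 154), np.float64(59.2), np.float64(62.7), np.float64(139.2))
(340, 340) ((177, 197), np.float64(-19.1), np.float64(78.2), np.float64(81.8))
(300, 330) ((165, 194), np.float64(-35.2), np.float64(89.1), np.float64(97.4))
((np.int64(218), np.int64(184)), np.float64(109.6), np.float64(98.6), np.float64(-1.9))
((np.int64(190), np.int64(158)), np.float64(137.1), np.float64(206.8), np.float64(-0.9))
((np.int64(186), np.int64(162)), np.float64(121.5), np.float64(205.1), np.float64(-0.9))
((np.int64(206), np.int64(170)), np.flo
[... 1200 characters left out ...]
nt64(203), np.int64(158)), np.float64(61.8), np.float64(78.4), np.float64(119.4))
((np.int64(205), np.int64(160)), np.float64(59.8), np.float64(71.5), np.float64(119.4))
((np.int64(176), np.int64(191)), np.float64(-31.3), np.float64(59.6), np.float64(119.5))
((np.int64(174), np.int64(190)), np.float64(-31.5), np.float64(64.2), np.float64(119.6))
((np.int64(208), np.int64(161)), np.float64(60.5), np.float64(64.6), np.float64(119.9))
((np.int64(206), np.int64(160)), np.float64(60.3), np.float64(69.3), np.float64(120.2))
((np.int64(213), np.int64(160)), np.float64(67.4), np.float64(58.0), np.float64(120.7))
((np.int64(177), np.int64(191)), np.float64(-31.0), np.float64(57.1), np.float64(120.7))
```

View pics/top3.png

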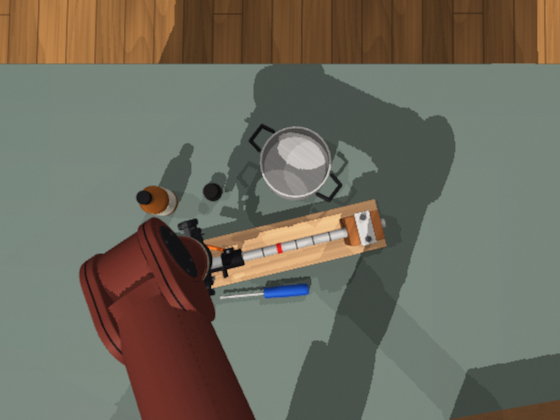

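Both cameras agree that the open fingertips are at z≈119 mm, although the TCP reads 66 mm. That's about 40 mm higher than the text implies. In x/y the pads are where expected: -22.7 and 62.4 across, centred at y=68. I'll trust the images for height and descend another 25 mm before checking.

>>> step_arm:
  slide:
    - [0, 0.01, 0]
    - [0, 0.01, 0]
    - [0, 0.005, 0]
    - [0, 0, 0]
    - [0, 0, 0]
  spin: [0, 0, 0, 0, 0]

```text
clock: 4.75
tool_pos: [0.5058, 0.1919, 0.0405]
orientation: [-90.0, 0.0, -75.3]
force: [0.1, -0.1, 0.6]
grip_width: 1.002
```

```bash
python3 snap.py 4 wrist side; python3 leg.py
python3 - <<'E'
from h import *
a=np.radians(14.5); ly=np.array([-np.sin(a),np.cos(a),0]); lx=np.array([np.cos(a),np.sin(a),0])
def f(m,u,v):
    o,d=ray(m,(u,v)); q=o+d*m['d'][v,u]; return (u,v),((q@lx-.51987)*1e3).round(1),((q@ly+.00918)*1e3).round(1),(q[2]*1e3).round(1)
w=dict(np.load("wrist4.npz"))
for q in((382,289),(157,290),(405,318),(135,318),(280,405),(300,415)): print(f(w,*q))
p=cv2.imread('pics/side4.png')[100:260,80:300];cv2.imwrite('pics/side4z.png',cv2.resize(p,None,fx=3.5,fy=3.5,interpolation=cv2.INTER_CUBIC))
E
```

```text
{'clock': 4.75, 'joint_positions': [5.797, 18.028, -36.025, 107.539, 12.326, 58.34, -20.684], 'tool_pos': [0.506, 0.192, 0.041], 'orientation': [-90.029, 0.012, -75.27], 'force': [0.143, -0.073, 0.556], 'grip_width': 1.002}
leg xy mm 18.2 68.3 z 0.041 F leg 0.1 0.7 0.1 grip mm 85.6 t 4.85
((382, 289), np.float64(62.2), np.float64(77.5), np.float64(96.0))
((157, 290), np.float64(-23.4), np.float64(75.6), np.float64(94.2))
((405, 318), np.float64(62.6), np.float64(80.5), np.float64(119.3))
((135, 318), np.float64(-23.5), np.float64(79.1), np.float64(117.8))
((280, 405), np.float64(24.1), np.float64(33.0), np.float64(106.9))
((300, 415), np.float64(26.6), np.float64(79.3), np.float64(155.5))
```

View pics/wrist4.png

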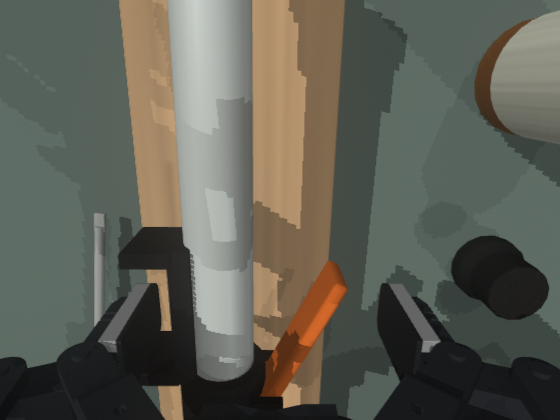

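View pics/side4z.png

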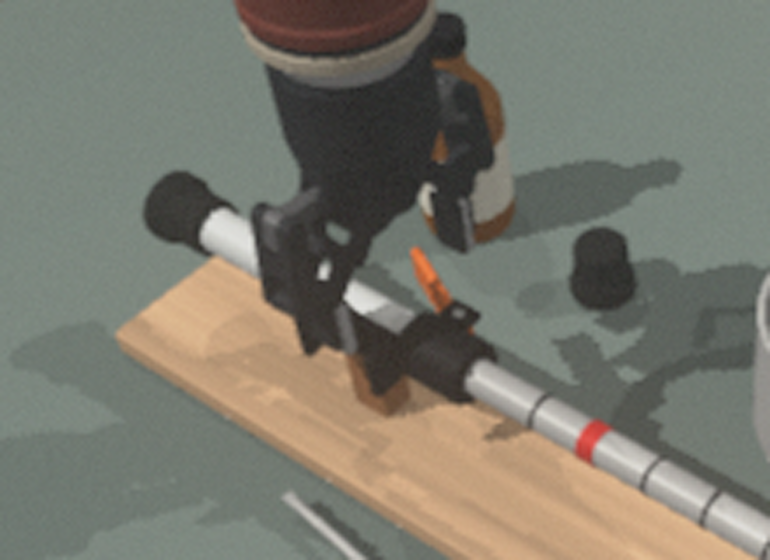

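The tips are now at z≈94 mm. The left finger is entering between the fins (its pad at about (135,320), between fin rows 240 and 350), the lever is clear, and the lowest part of the gripper body is at about 155 mm. I'll go down another 15 mm.

>>> step_arm:
  slide:
    - [0, 0.008, 0]
    - [0, 0.007, 0]
    - [0, 0, 0]
    - [0, 0, 0]
  spin: [0, 0, 0, 0]

```text
clock: 5.25
tool_pos: [0.5056, 0.1918, 0.0254]
orientation: [-90.0, 0.0, -75.3]
force: [-0.0, 0.6, -0.4]
grip_width: 0.998
```

>>> step_arm:
  slide:
    - [0.008, 0, 0]
    - [0.008, 0, 0]
    - [0.008, 0, 0]
    - [0.008, 0, 0]
    - [0, 0, 0]
    - [0, 0, 0]
  spin: [0, 0, 0, 0, 0, 0]

```text
clock: 5.85
tool_pos: [0.514, 0.161, 0.0259]
orientation: [-90.0, 0.0, -75.3]
force: [-1.8, 3.4, 0.8]
grip_width: 0.996
```

```bash
python3 snap.py 5 wrist side; python3 leg.py
python3 - <<'E'
from h import *
p=cv2.imread('pics/side5.png')[100:260,80:300];cv2.imwrite('pics/side5z.png',cv2.resize(p,None,fx=3.5,fy=3.5,interpolation=cv2.INTER_CUBIC))
E
```

```text
{'clock': 5.85, 'joint_positions': [8.271, 18.677, -34.995, 108.596, 12.676, 56.566, -17.646], 'tool_pos': [0.514, 0.161, 0.026], 'orientation': [-89.993, 0.032, -75.302], 'force': [-1.833, 3.377, 0.79], 'grip_width': 0.996}
leg xy mm 18.1 36.7 z 0.0259 F leg -1.5 4.4 2.5 grip mm 85.4 t 5.95
```

View pics/side5z.png

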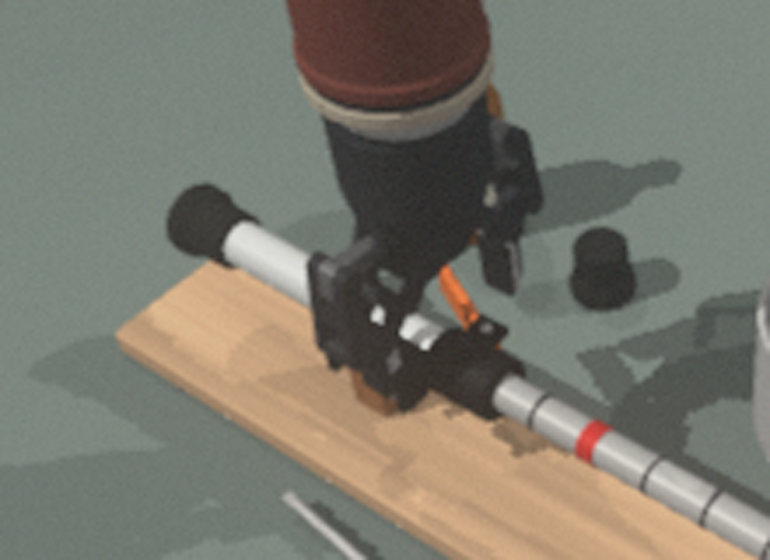

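View pics/wrist5.png

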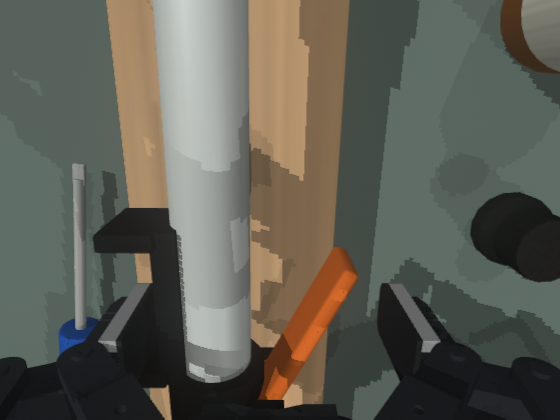

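The finger has caught the fin. The leg has moved in about 20 mm with the lever still open (tip at (345,262)), and the push force is about 5 N. I'll continue most of the way.

>>> step_arm:
  slide:
    - [0.008, 0, 0]
    - [0.008, 0, 0]
    - [0.008, 0, 0]
    - [0.008, 0, 0]
    - [0.008, 0, 0]
    - [0.006, 0, 0]
    - [0, 0, 0]
    - [0, 0, 0]
  spin: [0, 0, 0, 0, 0, 0, 0, 0]

```text
clock: 6.75
tool_pos: [0.5253, 0.1168, 0.0258]
orientation: [-90.0, 0.0, -75.3]
force: [-2.8, 5.4, 3.1]
grip_width: 0.999
```

```bash
python3 snap.py 6 wrist side top; python3 leg.py
python3 - <<'E'
from h import *
p=cv2.imread('pics/side6.png')[130:270,140:320];cv2.imwrite('pics/side6z.png',cv2.resize(p,None,fx=4,fy=4,interpolation=cv2.INTER_CUBIC))
p=cv2.imread('pics/top6.png')[195:295,200:340];cv2.imwrite('pics/top6z.png',cv2.resize(p,None,fx=5,fy=5,interpolation=cv2.INTER_CUBIC))
E
```

```text
{'clock': 6.75, 'joint_positions': [12.144, 18.432, -33.827, 108.673, 12.151, 56.487, -12.343], 'tool_pos': [0.525, 0.117, 0.026], 'orientation': [-90.038, 0.026, -75.255], 'force': [-2.849, 5.393, 3.127], 'grip_width': 0.999}
leg xy mm 17.9 -9.0 z 0.0258 F leg -2.0 5.6 2.4 grip mm 85.5 t 6.9
```

View pics/side6z.png

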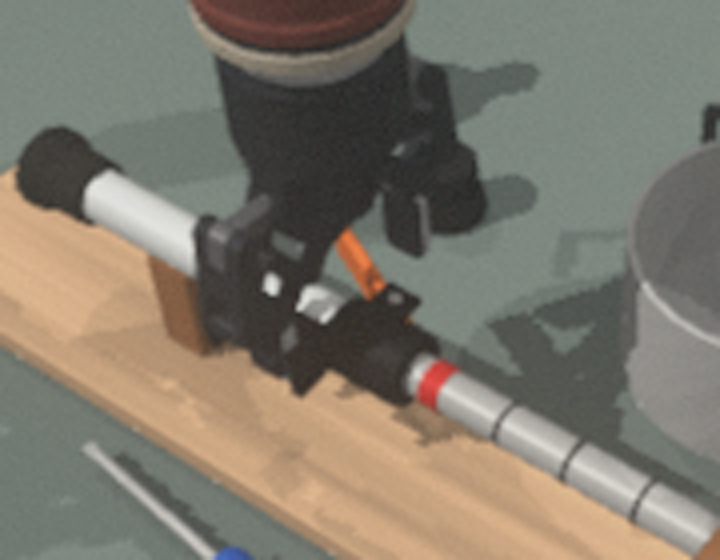

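View pics/top6z.png

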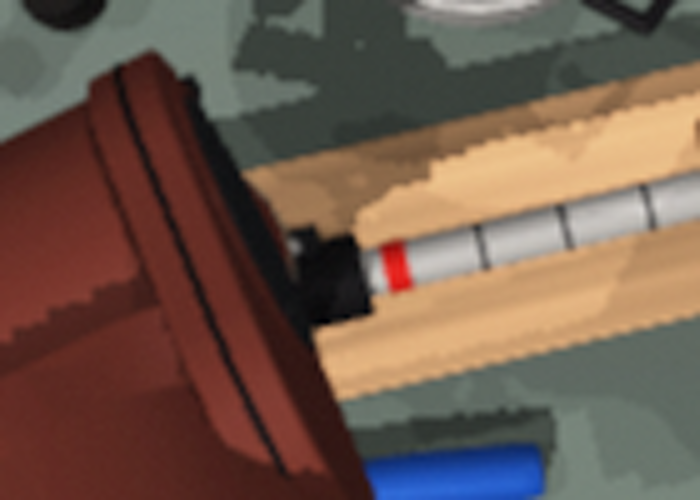

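The collar mouth is now about 10 mm short of the band's centre: in the enlarged top view the mouth is at u≈370 and the band spans 385–412. I'll work out the rest precisely.

```bash
cat > gap.py <<'E'
import sys
from h import *
tag=sys.argv[1]
a=np.radians(14.5); ly=np.array([-np.sin(a),np.cos(a),0]); lx=np.array([np.cos(a),np.sin(a),0])
# sample image along world lines on the tube, at lateral offset dx, height h, report intensity transitions along leg y
for cam in ("top","side"):
    m=dict(np.load(f"{cam}{tag}.npz")); img=cv2.GaussianBlur(m['p'],(3,3),0).astype(np.float32)
    for h,dx in((.100,0),(.0985,-.005),(.0985,.005)) if cam=="top" else ((.100,0),(.098,-.006)):
        base=lx*(.51987+dx)+np.array([0,0,h])
        ys=np.arange(-.12,-.02,.0005)
        uv=np.array([proj(m,base+ly*y) for y in ys]).astype(np.float32)
        c=cv2.remap(img,uv[None,:,0],uv[None,:,1],cv2.INTER_LINEAR)[0]
        red=c[:,2]-c[:,1]; br=c.sum(1)
        r=ys[red>60]; 
        dark=ys[(br<230)&(ys>-.095)&(red<50)]
        # collar start: first run of >=8 dark samples
        d=(br<230)&(red<60); st=None
        for i in range(len(ys)-10):
            if d[i:i+8].all() and ys[i]>-.1: st=ys[i];break
        print(cam,h,dx,"red",(r.min()*1e3,r.max()*1e3) if len(r) else None,"collar from",st and round(st*1e3,1))
E
python3 gap.py 6; python3 gap.py 0
```

```text
top 0.1 0 red (np.float64(-95.49999999999997), np.float64(-84.49999999999996)) collar from -76.5
top 0.0985 -0.005 red (np.float64(-95.49999999999997), np.float64(-83.99999999999996)) collar from -76.0
top 0.0985 0.005 red (np.float64(-94.99999999999997), np.float64(-84.49999999999996)) collar from -77.0
side 0.1 0 red (np.float64(-94.99999999999997), np.float64(-84.99999999999997)) collar from -75.5
side 0.098 -0.006 red (np.float64(-94.49999999999997), np.float64(-83.99999999999996)) collar from -75.0
top 0.1 0 red (np.float64(-95.49999999999997), np.float64(-84.49999999999996)) collar from None
top 0.0985 -0.005 red (np.float64(-95.49999999999997), np.float64(-83.99999999999996)) collar from None
top 0.0985 0.005 red (np.float64(-94.99999999999997), np.float64(-84.99999999999997)) collar from None
side 0.1 0 red (np.float64(-94.99999999999997), np.float64(-84.99999999999997)) collar from None
side 0.098 -0.006 red (np.float64(-94.49999999999997), np.float64(-83.99999999999996)) collar from None
```

>>> step_arm:
  slide:
    - [0.005, 0, 0]
    - [0.004, 0, 0]
    - [0.003, 0, 0]
    - [0.001, 0, 0]
    - [0, 0, 0]
    - [0, 0, 0]
  spin: [0, 0, 0, 0, 0, 0]

```text
clock: 7.5
tool_pos: [0.5283, 0.1046, 0.0258]
orientation: [-90.1, 0.0, -75.2]
force: [-4.2, 4.4, 4.1]
grip_width: 1.0
```

```bash
python3 snap.py 7 wrist side top; python3 leg.py; python3 gap.py 7
python3 - <<'E'
from h import *
p=cv2.imread('pics/side7.png')[170:250,200:300];q=cv2.imread('pics/top7.png')[210:280,240:340]
cv2.imwrite('pics/z7.png',np.vstack([cv2.resize(p,None,fx=4,fy=4,interpolation=cv2.INTER_CUBIC),cv2.resize(q,None,fx=4,fy=4,interpolation=cv2.INTER_CUBIC)])[:600])
E
```

```text
{'clock': 7.5, 'joint_positions': [13.192, 18.439, -33.49, 108.606, 12.029, 56.499, -10.875], 'tool_pos': [0.528, 0.105, 0.026], 'orientation': [-90.059, 0.039, -75.234], 'force': [-4.17, 4.389, 4.077], 'grip_width': 1.0}
leg xy mm 17.8 -21.8 z 0.0258 F leg -2.5 6.5 3.5 grip mm 85.5 t 7.65
top 0.1 0 red (np.float64(-95.49999999999997), np.float64(-88.99999999999997)) collar from -88.5
top 0.0985 -0.005 red (np.float64(-95.49999999999997), np.float64(-88.99999999999997)) collar from -88.5
top 0.0985 0.005 red (np.float64(-94.99999999999997), np.float64(-88.99999999999997)) collar from -88.5
side 0.1 0 red (np.float64(-94.49999999999997), np.float64(-89.99999999999997)) collar from -89.5
side 0.098 -0.006 red (np.float64(-94.49999999999997), np.float64(-88.99999999999997)) collar from -88.5
```

View pics/z7.png

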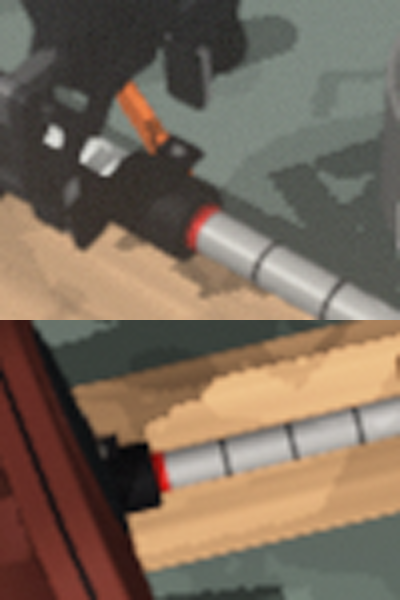

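View pics/wrist7.png

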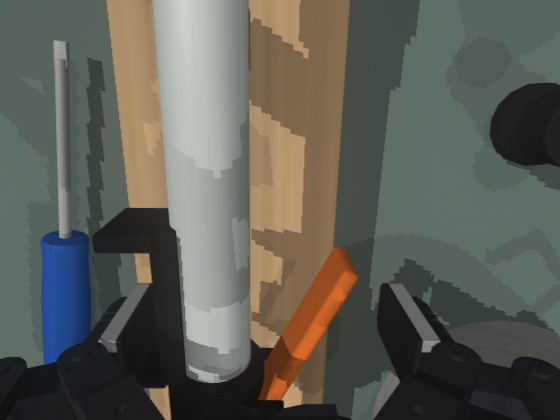

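The mouth edge is at -88.5 to -89.5 mm and the band centre at -89.8 mm, so the mouth is on the band within about 1 mm with the lever still open. Now I'll close the fingers in steps, shifting the hand towards the seat to match.

>>> step_arm:
  slide:
    - [0.0005, 0, 0]
    - [0, 0, 0]
    - [0, 0, 0]
  spin: [0, 0, 0]
  gripper: 0.077

```text
clock: 7.95
tool_pos: [0.5283, 0.1045, 0.0258]
orientation: [-90.1, 0.1, -75.2]
force: [-5.2, 6.5, 4.1]
grip_width: 0.896
```

```bash
python3 snap.py 8 wrist; python3 leg.py
python3 - <<'E'
from h import *
a=np.radians(14.5); ly=np.array([-np.sin(a),np.cos(a),0]); lx=np.array([np.cos(a),np.sin(a),0])
w=dict(np.load("wrist8.npz"))
vs,us=np.mgrid[270:400:2,90:460:2]
d=w['d'][vs,us]; r=np.stack([(us-w['mtx'][0,2])/w['mtx'][0,0],(vs-w['mtx'][1,2])/w['mtx'][1,1],np.ones_like(us,float)],-1)*d[...,None]
P=r@w['T'][:3,:3].T+w['T'][:3,3]
X=(P@lx-.51987)*1e3;Y=(P@ly+.00918)*1e3+66+13;Z=P[...,2]*1e3
hsv=cv2.cvtColor(w['p'],cv2.COLOR_BGR2HSV)[vs,us]
g=(hsv[...,1]<30)&(hsv[...,2]>80)&(d<.25)
for n,s in(("L",g&(us<180)),("R",g&(us>350))):
    if s.any(): print(n,"X",np.percentile(X[s],[2,50,98]).round(1),"Y",np.percentile(Y[s],[2,50,98]).round(1),"Z",np.percentile(Z[s],[1,50,99]).round(1))
E
```

```text
{'clock': 7.95, 'joint_positions': [13.223, 18.438, -33.492, 108.602, 12.006, 56.504, -10.818], 'tool_pos': [0.528, 0.104, 0.026], 'orientation': [-90.061, 0.057, -75.219], 'force': [-5.181, 6.45, 4.115], 'grip_width': 0.896}
leg xy mm 17.8 -22.0 z 0.0258 F leg -3.4 6.9 3.5 grip mm 77.2 t 8.0
L X [-70.9 -23.5 -20.8] Y [18.2 68.7 69.5] Z [  0.2 100.9 113.6]
R X [59.6 62.4 93.6] Y [27.8 69.2 70.1] Z [ -0.4  97.7 113.3]
```

View pics/wrist8.png

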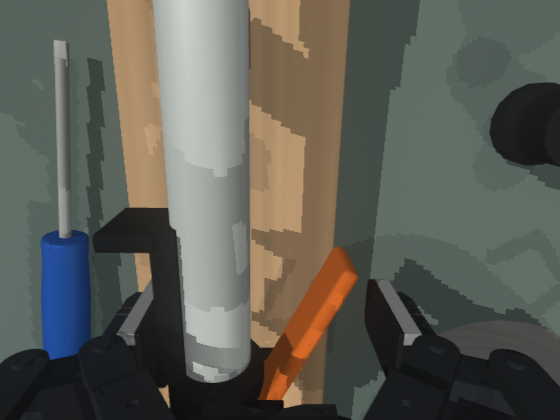

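>>> step_arm:
  slide:
    - [0, 0, -0.003]
    - [0, 0, -0.003]
    - [0, 0, 0]
    - [0, 0, 0]
  spin: [0, 0, 0, 0]
  gripper: 0.065

```text
clock: 8.4
tool_pos: [0.5235, 0.1032, 0.026]
orientation: [-89.9, 0.1, -75.2]
force: [-1.0, 6.5, 1.7]
grip_width: 0.756
```

```bash
python3 snap.py 9 wrist; python3 leg.py
```

```text
{'clock': 8.4, 'joint_positions': [13.524, 17.793, -33.632, 109.372, 11.685, 56.163, -10.595], 'tool_pos': [0.523, 0.103, 0.026], 'orientation': [-89.944, 0.064, -75.211], 'force': [-1.015, 6.547, 1.66], 'grip_width': 0.756}
leg xy mm 12.8 -22.0 z 0.026 F leg -0.7 6.5 1.3 grip mm 65.5 t 8.45
```

View pics/wrist9.png

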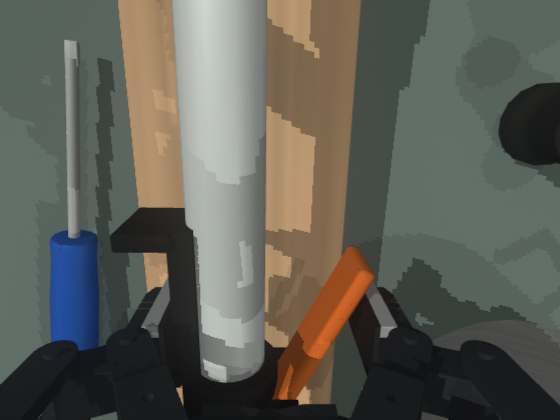

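>>> step_arm:
  slide:
    - [0, 0, -0.003]
    - [0, 0, -0.003]
    - [0, 0, 0]
    - [0, 0, 0]
  spin: [0, 0, 0, 0]
  gripper: 0.053

```text
clock: 8.85
tool_pos: [0.5185, 0.1018, 0.0263]
orientation: [-89.9, 0.1, -75.2]
force: [1.9, 6.7, 1.2]
grip_width: 0.622
```

```bash
python3 snap.py 10 wrist side top; python3 leg.py; python3 gap.py 10
```

```text
{'clock': 8.85, 'joint_positions': [13.827, 17.133, -33.774, 110.13, 11.345, 55.873, -10.362], 'tool_pos': [0.518, 0.102, 0.026], 'orientation': [-89.855, 0.064, -75.209], 'force': [1.855, 6.655, 1.185], 'grip_width': 0.622}
leg xy mm 7.6 -22.0 z 0.0263 F leg 3.4 7.2 0.7 grip mm 53.2 t 9.0
top 0.1 0 red (np.float64(-95.49999999999997), np.float64(-89.49999999999997)) collar from -89.0
top 0.0985 -0.005 red (np.float64(-95.49999999999997), np.float64(-88.99999999999997)) collar from -88.5
top 0.0985 0.005 red (np.float64(-94.99999999999997), np.float64(-89.49999999999997)) collar from -89.0
side 0.1 0 red (np.float64(-94.49999999999997), np.float64(-89.99999999999997)) collar from -89.5
side 0.098 -0.006 red (np.float64(-94.49999999999997), np.float64(-89.49999999999997)) collar from -89.0
```

View pics/wrist10.png

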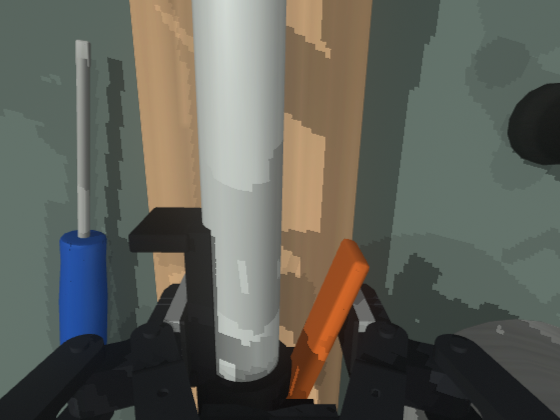

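The mouth is still on the band (-89) and the lever is starting to close, with about 3 N of reaction. I'll continue.

>>> step_arm:
  slide:
    - [0, 0, -0.003]
    - [0, 0, -0.002]
    - [0, 0, 0]
    - [0, 0, 0]
  spin: [0, 0, 0, 0]
  gripper: 0.044

```text
clock: 9.4
tool_pos: [0.5143, 0.1007, 0.0266]
orientation: [-89.8, 0.1, -75.2]
force: [2.5, 7.6, 1.6]
grip_width: 0.515
```

```bash
python3 snap.py 11 wrist; python3 leg.py
```

```text
{'clock': 9.4, 'joint_positions': [14.076, 16.58, -33.891, 110.752, 11.056, 55.643, -10.154], 'tool_pos': [0.514, 0.101, 0.027], 'orientation': [-89.782, 0.062, -75.199], 'force': [2.519, 7.649, 1.575], 'grip_width': 0.515}
leg xy mm 3.3 -22.0 z 0.0266 F leg 3.8 7.0 1.1 grip mm 44.1 t 9.45
```

View pics/wrist11.png

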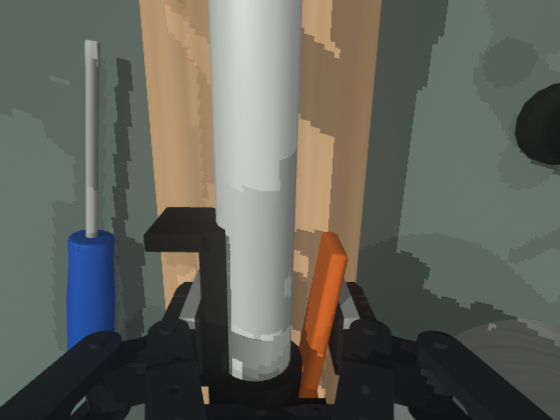

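>>> step_arm:
  slide:
    - [0, 0, -0.002]
    - [0, 0, -0.001]
    - [0, 0, 0]
    - [0, 0, 0]
  spin: [0, 0, 0, 0]
  gripper: 0.039

```text
clock: 9.85
tool_pos: [0.512, 0.1001, 0.0268]
orientation: [-89.7, 0.1, -75.2]
force: [5.2, 8.2, 0.5]
grip_width: 0.459
```

```bash
python3 snap.py 12 wrist; python3 leg.py
```

```text
{'clock': 9.85, 'joint_positions': [14.225, 16.251, -33.959, 111.118, 10.88, 55.489, -10.023], 'tool_pos': [0.512, 0.1, 0.027], 'orientation': [-89.719, 0.064, -75.192], 'force': [5.152, 8.169, 0.46], 'grip_width': 0.459}
leg xy mm 0.9 -22.0 z 0.0268 F leg 6.0 6.2 -0.0 grip mm 39.1 t 9.9
```

View pics/wrist12.png

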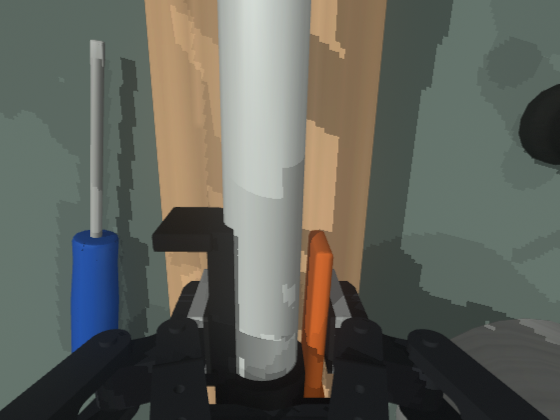

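The lever is now nearly parallel to the sleeve, at (318,310). One final squeeze, slightly past 38 mm so the fingers stall on it.

>>> step_arm:
  slide:
    - [0, 0, 0]
    - [0, 0, 0]
    - [0, 0, 0]
  spin: [0, 0, 0]
  gripper: 0.036

```text
clock: 10.2
tool_pos: [0.5113, 0.0999, 0.027]
orientation: [-89.8, 0.0, -75.2]
force: [-0.5, 7.2, 6.3]
grip_width: 0.436
```

```bash
python3 leg.py
```

```text
leg xy mm 0.1 -22.1 z 0.027 F leg 1.4 7.1 6.3 grip mm 37.3 t 10.2
```

>>> step_arm:
  slide:
    - [0, 0, 0]
    - [0, 0, 0]
    - [0, 0, 0]
    - [0, 0, 0]
  spin: [0, 0, 0, 0]
  gripper: 0.028

```text
clock: 10.6
tool_pos: [0.5112, 0.0999, 0.0271]
orientation: [-89.8, 0.0, -75.2]
force: [-1.0, 7.4, 8.0]
grip_width: 0.432
```

```bash
python3 snap.py 13 wrist side top; python3 leg.py; python3 gap.py 13
python3 - <<'E'
from h import *
a=np.radians(14.5); ly=np.array([-np.sin(a),np.cos(a),0]); lx=np.array([np.cos(a),np.sin(a),0])
p=cv2.imread('pics/side13.png')[170:250,200:300];q=cv2.imread('pics/top13.png')[210:280,240:340]
cv2.imwrite('pics/z13.png',np.vstack([cv2.resize(p,None,fx=4,fy=4,interpolation=cv2.INTER_CUBIC),cv2.resize(q,None,fx=4,fy=4,interpolation=cv2.INTER_CUBIC)])[:600])
w=dict(np.load("wrist13.npz")); hsv=cv2.cvtColor(w['p'],cv2.COLOR_BGR2HSV)
m=cv2.inRange(hsv,(4,200,90),(14,255,255)); vs,us=np.where(m>0)
P=[]
for u,v in zip(us,vs):
    o,d=ray(w,(u,v)); P.append(o+d*w['d'][v,u])
P=np.array(P); X=(P@lx-.51987)*1e3;Y=(P@ly+.00918)*1e3+80;Z=P[:,2]*1e3
top=Z>99.5; print(len(P),top.sum(),np.percentile(Z,[1,99]))
for y0 in range(20,100,6):
    s=top&(Y>=y0)&(Y<y0+6)
    if s.sum()>3: print(y0,X[s].min().round(1),X[s].max().round(1))
E
```

```text
{'clock': 10.6, 'joint_positions': [14.225, 16.21, -33.97, 111.129, 10.861, 55.607, -10.024], 'tool_pos': [0.511, 0.1, 0.027], 'orientation': [-89.812, 0.041, -75.192], 'force': [-0.99, 7.45, 8.023], 'grip_width': 0.432}
leg xy mm 0.1 -22.0 z 0.0271 F leg 0.4 6.7 7.4 grip mm 36.6 t 10.75
top 0.1 0 red (np.float64(-95.49999999999997), np.float64(-89.49999999999997)) collar from -89.0
top 0.0985 -0.005 red (np.float64(-95.49999999999997), np.float64(-88.99999999999997)) collar from -88.5
top 0.0985 0.005 red (np.float64(-94.99999999999997), np.float64(-89.49999999999997)) collar from -89.0
side 0.1 0 red (np.float64(-94.49999999999997), np.float64(-90.49999999999997)) collar from -90.0
side 0.098 -0.006 red (np.float64(-94.49999999999997), np.float64(-89.49999999999997)) collar from -89.0
886 842 [ 92.09505294 103.07072408]
32 14.9 20.4
38 14.8 20.3
44 14.9 20.4
50 15.7 19.8
56 14.9 19.7
62 14.9 18.9
68 16.3 18.8
```

View pics/wrist13.png

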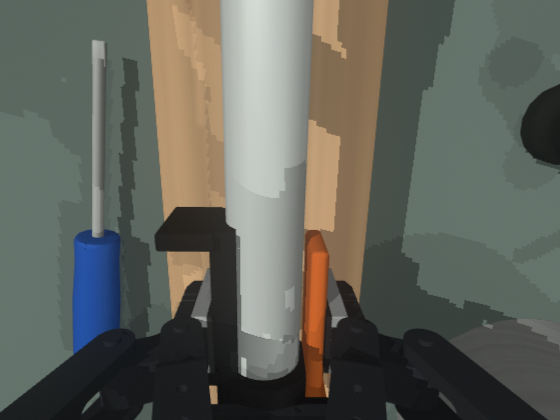

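View pics/z13.png

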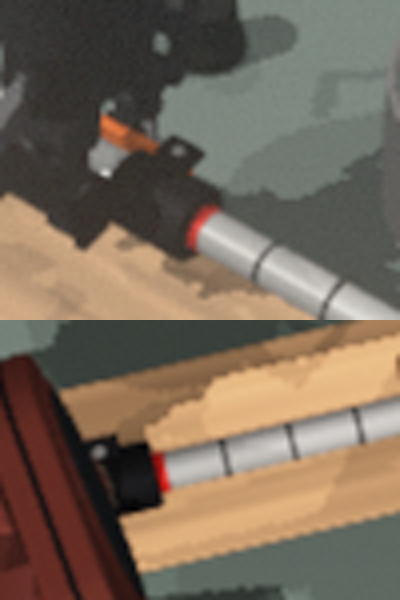

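The lever is flat along the sleeve: its outer face is at x≈20.4 mm, parallel, and the fingers have stalled at about 37 mm. The mouth is still on the band at -89 to -90 mm. I'll check that the hold is stable before handing in.

>>> step_arm:
  slide:
    - [0, 0, 0]
    - [0, 0, 0]
    - [0, 0, 0]
    - [0, 0, 0]
    - [0, 0, 0]
    - [0, 0, 0]
    - [0, 0, 0]
    - [0, 0, 0]
  spin: [0, 0, 0, 0, 0, 0, 0, 0]

```text
clock: 11.55
tool_pos: [0.5112, 0.0999, 0.027]
orientation: [-89.8, 0.0, -75.2]
force: [-1.2, 7.2, 7.8]
grip_width: 0.436
```

```bash
python3 snap.py 14 top side; python3 leg.py; python3 gap.py 14
```

```text
{'clock': 11.55, 'joint_positions': [14.226, 16.213, -33.969, 111.128, 10.861, 55.605, -10.026], 'tool_pos': [0.511, 0.1, 0.027], 'orientation': [-89.812, 0.043, -75.197], 'force': [-1.176, 7.194, 7.813], 'grip_width': 0.436}
leg xy mm 0.1 -22.0 z 0.027 F leg 1.7 6.7 7.4 grip mm 36.7 t 11.65
top 0.1 0 red (np.float64(-95.49999999999997), np.float64(-89.49999999999997)) collar from -89.0
top 0.0985 -0.005 red (np.float64(-95.49999999999997), np.float64(-88.99999999999997)) collar from -88.5
top 0.0985 0.005 red (np.float64(-94.99999999999997), np.float64(-89.49999999999997)) collar from -89.0
side 0.1 0 red (np.float64(-94.49999999999997), np.float64(-90.49999999999997)) collar from -90.0
side 0.098 -0.006 red (np.float64(-94.49999999999997), np.float64(-89.49999999999997)) collar from -88.5
```

View pics/side14.png

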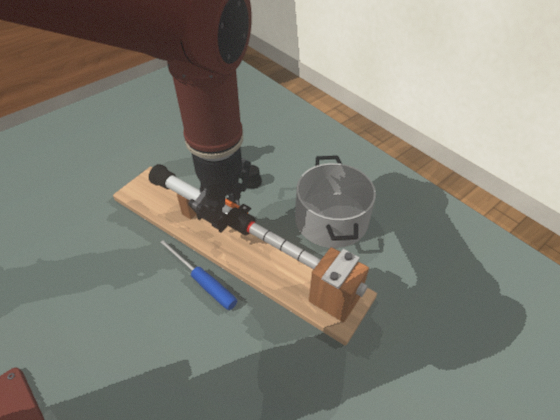

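The hold is stable: the hand is still closed on the leg at about (225,205), the collar is at the band near (249,228), and the pot and screwdriver haven't moved. Handing in.

```bash
python3 -c "
from bench import hand_in
print(hand_in())"
```

```text
the job is handed in; nothing more can be done
None
```

The leg is pushed in about 80 mm and held on the red band, with the lever squeezed shut. I handed the job in at about 11.7 s without letting go. One finger pushed the leg by its fin with the lever still open. The fingers then closed in steps while the hand moved towards the seat.

**Last checks**
- **Leg on the band:** the top and side views put the collar's mouth edge at -88.5 to -90.0 mm along the leg, and the band's centre at about -89.8 mm. This did not change over the last second.
- **Lever shut:** in the wrist view its outer face was parallel to the sleeve at x ≈ 20 mm (21 mm expected). The fingers had stalled at about 37 mm, while commanded to 28 mm.
- **Forces:** the highest readings I saw were about 7 N along the leg and 8 N vertically.
- **Other objects:** the saucepan and screwdriver had not moved in the last side picture. The bottle was hidden behind the arm and the spare foot partly hidden, so I did not recheck those two. I never moved the hand near either.

**One disagreement:** with the gripper open, two cameras put the fingertips about 53 mm above the reported TCP, where the text implies about 13 mm. I set the working height from the images.

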